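# Refit the lid-latch return spring of a blood-cell separator with a spring puller

## Task

The return spring of this centrifuge-lid latch has come off its anchor post. Take the spring puller from the tool stand, put its tip down through the loop at the spring's free end and draw the spring out to the post; plant the tip on the post's head with the lip behind it and lever the handle over, so that the loop slides down off the puller into the groove under the head. Bear only gently on the post, do not overstretch the spring or touch it with the fingers, hang the puller back in its empty hole in the stand, upright, let go of it, and leave everything else where it is.

Things in the scene. Friction and masses are not known exactly. Their poses are not given: they have to be found in the camera images.
- latch_unit: The lid-latch unit, fixed on the bench: a metal chassis plate 200 x 140 mm, top face 8 mm up, with a dark pivoting pawl at one end, a green solenoid (40 mm high) along one long side and an anchor post. Origin: under the plate's centre. Its x axis runs from the pawl's spring pin to the post: pin (pawl home) at x -62, y -20 mm, post at x +56, y -20 mm, 118 mm apart. z is up.
- anchor_post: The anchor post on the plate: a stud screwed into a boss with a lock nut. Origin: on its axis at bench height; z is up. The stud is set higher or lower from unit to unit: its flat top stands 38 to 50 mm above the bench, not measured here, so feel (or look) for it. From the top down: a head 9 mm across, 6 mm high; a groove (neck) 6 mm across, 9 mm high; a shoulder 11 mm across.
- spring: The steel extension spring, coil 15 mm across. Origin: at the spring's fixed end, on the pawl's pin, 30 mm above the bench. The spring swings sideways and up and down about this point (very little force; it carries itself about level at rest). Its x axis runs roughly along the spring, z is up.
- loop (a point): Centre of the round closed loop at the spring's free end (its hook end): a wire ring 16 mm inside, wire 2.4 mm, lying flat. At rest 80 mm from the pin and 30 mm above the bench, so a tip can pass up to 18 mm below it. The oiled wire slides easily (friction about 0.15). Seated in the groove, its centre is about 5 mm from the post's axis, towards the pawl.
- spring_hook (a joint): How far the spring is drawn out (m): 0 at rest, about 0.032 when its loop sits in the post's groove. It pulls with 2.2 N when it starts to open and 0.15 N more per mm (7 N on the post). More than 0.05 overstretches and spoils it.
- pawl (a joint): Turn of the latch pawl (rad): 0 is home against its stop, where the fitted spring holds it; now it hangs loose at 0.05 to 0.25, which brings the spring's fixed end up to 9 mm back, away from the post. It turns easily: the drawn spring pulls it home.
- puller: The spring puller (about 0.12 kg), black handle with a one-sided finger guard. Origin: on its axis at the flat end face of its shank; z runs up to the handle, x to the side of the lip. It hangs upright by a flange (32 mm across, z 40 to 46 mm) in a hole of the stand, origin 30 mm above the bench. A guard tab, 12 mm wide, out to x +28 mm at the flange, shows the lip's side from above.
- puller_tip (a point): The puller's tip: centre of the shank's flat end face. Shank 8 mm in diameter from z 0 to 40 mm; a collar 13 mm across at z 16 to 20 mm stops a loop from riding higher. On the +x side only, a lip goes on 4 mm past the end face: 2.2 mm thick (x 1.6 to 3.8 mm), 4.4 mm wide; with the end face on the post's head it reaches down behind the head.
- puller_grip (a point): Middle of the puller's handle, on its axis, 70 mm above the tip. Handle: a bar 20 mm (x) by 16 mm (y) in section from z 46 (top of the flange) to 101 mm, very top at 105 mm.
- stand: The tool stand, fixed: a folded steel table 160 x 70 mm, flat top 70 mm above the bench, with two square holes 24 mm wide, 75 mm apart along its x axis. One holds the puller, the other a nut driver. Origin: under its centre.
- hole0 (a point): Centre of one hole of the stand, at its top face, 70 mm above the bench (on the -x side).
- hole1 (a point): Centre of the other hole, at the top face (on the +x side).
- nut_driver: A nut driver with a round grey handle and a round socket, hanging in the other hole of the stand; to be left alone. Origin: on its axis, 30 mm above the bench.
- dish: A small steel dish with screws, 84 mm across and 22 mm high, to be left alone. Origin: under its centre.
- pump_rotor: A black pump rotor with three white rollers, 72 mm across and 30 mm high, to be left alone. Origin: under its centre.
- oil_bottle: A small white bottle, 44 mm across and 110 mm high, to be left alone. Origin: under its centre.
Things that resemble listed ones, but are neither listed nor needed, are in the scene too. Several things look just like the stand: the one meant starts nearest to the robot's base.

How it is judged:
By the outcome, as a careful person would: the job done as asked, in the order asked, and still so for the second after the job is handed in, with the robot touching nothing.
It also fails if it takes over 72 s, if anything falls off the work surface, if the arm or the gripper's body presses on something with over 40 N, if the wrist force passes 120 N, or if a joint passes its speed limit or range.

## Robot

A 6-joint arm with a two-finger parallel gripper is mounted at the origin on the work surface. World frame = base frame: x ahead of the robot, y to its left, z up, the work surface at z = 0. Lengths are in m, angles in rad, forces in N, time in s.
With the tool pointing down it reaches from about 0.225 to 0.875 m from the base axis. Payload 3.4 kg.
Tool frame: the origin (TCP) lies between the finger pads; the fingertips stand 14 mm ahead of it and the grasp point (between the pads) lies 5 mm behind it; z points along the fingers, y is the direction in which the jaws open and shut (so a half turn about z gives the same grasp; the last joint's range is limited). The gripper opens to 85 mm and grips with 20 to 120 N. Pads are 22 mm wide; open, the fingers measure 114 mm over their backs; the gripper's body (76 mm by 85 mm) begins 54 mm behind the grasp point. The pads swing forward as they close: fully open they stand 13 mm farther back than shut.
Start: joints at [1.007, 0.276, 1.505, -0, 1.361, -0.121], TCP at [0.246, 0.52, 0.221] pointing down, gripper open.
Joint ranges: [-2.89, 2.89], [-0.75, 2.08], [0.22, 2.7], [-1.18, 4.32], [0.11, 2.71], [-2.7, 2.7]. Speed limits (rad/s): [2.57, 2.57, 3.14, 3.14, 3.14, 3.14].

## Interface

Orientations are given as a unit quaternion [w, x, y, z].
In Python, from rig import manip, get_image, job gives the robot as it stands. The module is installed in compiled form; this text tells all that it offers.
- The arm moves only by the tool step_arm, never from a script. Its argument "moves" is one flat list of numbers, 5 for each row, row after row: the shift along the tool's x, y, z as a fraction of full scale, then the turn about the tool's z as a fraction of full scale, then the gripper's target within -1 to 1 (shut at 1, half-way at 0, fully open at -1). In form: [dx, dy, dz, twist, hand, dx, dy, dz, twist, hand, ...]. A call has 1 to 5 rows; each row is the pose to reach, as a shift and turn from the pose commanded when the call began, along the tool's axes at that moment, turning the shorter way round; what a row does not reach only later rows make up. Full scale, the value 1, is 500 mm for a shift and pi rad for a turn. A row lasts 1/10 s, in which the tool goes at most 50 mm and 8.59 degrees, less where a joint would pass 70% of its speed; a pose out of reach is approached as far as the arm can. A call with a number of a shift or a turn outside -1 to 1 is refused whole. A call with a gripper value outside its range is refused whole. The fingers move at their own pace and stop on an object; "force" is the grip in N (left out, the last holds). Time passes only in rows, so rows that repeat a pose let the fingers close. It gives the time, the measured TCP pose, the force and the opening at its end, in the units of the state.
- manip.get_state(): the state, without advancing time (a new reading comes with each control period).
- get_image(name): name is "scene" or "top" or "wrist"; returns a dict with "frame" (480x640x3 uint8, blue, green, red), "fx", "fy", "cx", "cy" (pixels), "rvec" (rotation vector, rad) and "tvec" (3), from world to camera coordinates, as OpenCV has them; the wrist camera has in their place "T_tool_cam" (4x4, takes a point from camera to tool coordinates, whose origin is the TCP and whose axes are the flange's). Camera axes: x right, y down, z forward; pixel columns grow to the right and rows downward; lengths in m; the calibration is good to about 2 mm. A picture is of the moment at which its call begins: read the wrist's pose just before it. There is no depth.
- job.sign_off(): hands the job in, once; it reports no verdict.
The state is a dict: "clock": time; "qpos": joint angles; "qd": joint speeds; "effort": joint torques, N m; "position": TCP position; "ee_rot": TCP orientation; "contact_force": force on the tool from outside, world axes, zero at the start; "moment": the same for the moment, N m; "width": finger opening in m.
Only numpy, scipy, OpenCV 4.12 (cv2) and the standard library are available. Lean on these libraries where they do the work, as an engineer would, in place of code of your own. Each camera call takes 0.05 s, during which the arm holds its last target. There are 200 camera calls.

## Working session

There is one attempt and no reset: what is moved stays moved. The work goes in short steps, Python scripts to look and compute and a tool call to move; the robot and the scene stay as the last step left them, time stands still between calls to the robot, and variables do not carry over. Pictures are saved under pics/ and viewed, about 8 in all and at most 12, crops included, and the job is handed in when it is done.

Besides the shell and the picture viewer there is one more tool, called after ">>>" as name(argument=value, ...), one argument or row to a line, values as JSON. step_arm: Moves the arm, as the interface text tells. Its arguments: {"type":"object","properties":{"moves":{"type":"array","items":{"type":"number","minimum":-1,"maximum":1}},"force":{"type":"number"}},"required":["moves"]}

```bash
mkdir -p pics; python3 - <<'E'
from rig import manip,get_image
import cv2,numpy as np
print(manip.get_state())
for n in("scene","top"):
    d=get_image(n);cv2.imwrite(f"pics/{n}0.png",d["frame"]);print(n,{k:v for k,v in d.items() if k!="frame"})
E
```

```text
{'clock': 0.0, 'qpos': array([ 1.00699651e+00,  2.76590579e-01,  1.50613358e+00,  9.49999444e-06,
        1.36067466e+00, -1.20970881e-01]), 'qd': array([ 2.74762200e-04,  1.03030293e-03, -1.36422629e-03, -5.24154349e-06,
        9.42688121e-04, -1.10463160e-03]), 'effort': array([-1.30938904e-03, -4.16787279e+01, -2.45805860e+01, -2.38724979e-04,
        1.11536868e-02, -8.03194524e-06]), 'position': array([0.24608293, 0.51908567, 0.22034205]), 'ee_rot': array([-3.07571816e-04,  2.19610659e-01,  9.75587178e-01, -8.49106282e-04]), 'contact_force': array([-0.84092079, -0.25217423,  0.2438603 ]), 'moment': array([-0.02358169, -0.01802847,  0.06642802]), 'width': 0.08539250604116204}
scene {'fx': 436.71229792829814, 'fy': 436.71229792829814, 'cx': 312.59317520475645, 'cy': 238.9930127732553, 'rvec': array([ 1.05267351,  2.63819461, -0.7412326 ]), 'tvec': array([ 0.41574054, -0.30317162,  1.20540279])}
top {'fx': 548.7839663250934, 'fy': 548.7839663250934, 'cx': 326.86987863527844, 'cy': 238.13488397672296, 'rvec': array([ 2.13751799, -2.15373502,  0.1281708 ]), 'tvec': array([0.01662861, 0.59483927, 1.23212602])}
```

View pics/top0.png

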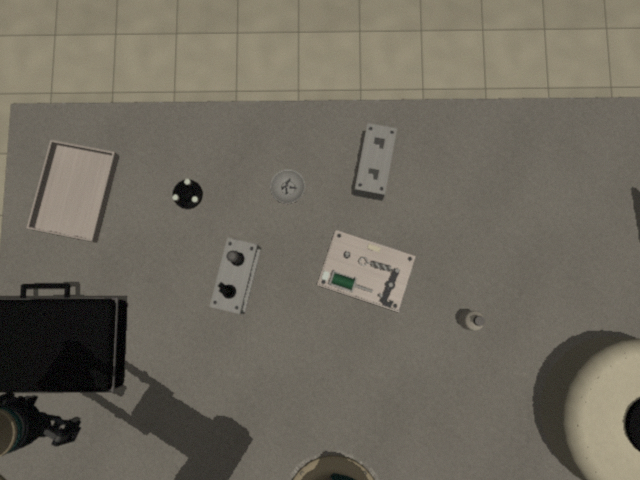

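View pics/scene0.png

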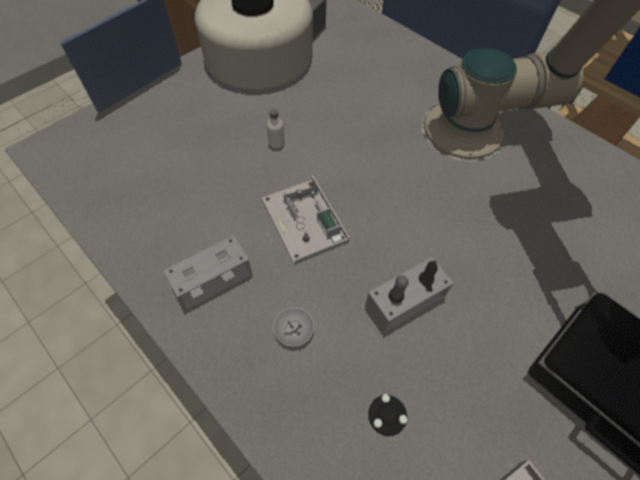

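Top view: two stand-like tables, at (236,275), holding a black-handled tool (228,291) and a grey round-handled one (235,257), and at (375,160), empty and farther from the base. The first fits: it is the nearest to the base and holds the puller. The latch unit is at (366,272), with the post near (347,254) and the loop near (363,261). I'll confirm this in an enlarged crop.

```bash
cat > h.py <<'E'
import cv2,numpy as np
from scipy.spatial.transform import Rotation as R
from rig import manip,get_image
def ray(d,uv,z):
    "world point at height z on the ray through pixel uv (fixed cameras)"
    Rm=cv2.Rodrigues(d["rvec"])[0];c=-Rm.T@d["tvec"]
    v=Rm.T@np.array([(uv[0]-d["cx"])/d["fx"],(uv[1]-d["cy"])/d["fy"],1])
    return c+v*(z-c[2])/v[2]
def tool():
    s=manip.get_state();w,x,y,z=s["ee_rot"];return s,R.from_quat([x,y,z,w]).as_matrix()
def wray(d,s,Rm,uv,z):
    T=d["T_tool_cam"];Rc=Rm@T[:3,:3];c=s["position"]+Rm@T[:3,3]
    v=Rc@np.array([(uv[0]-d["cx"])/d["fx"],(uv[1]-d["cy"])/d["fy"],1])
    return c+v*(z-c[2])/v[2]
def wproj(d,s,Rm,p):
    T=d["T_tool_cam"];Rc=Rm@T[:3,:3];c=s["position"]+Rm@T[:3,3]
    q=Rc.T@(np.array(p)-c);return q[:2]/q[2]*d["fx"]+[d["cx"],d["cy"]]
E
python3 - <<'E'
from h import *
d=get_image("top");f=d["frame"]
a=cv2.resize(f[225:325,195:275],None,fx=5,fy=5,interpolation=3)
b=cv2.resize(f[222:322,312:422],None,fx=4,fy=4,interpolation=3)
o=np.zeros((500,840,3),np.uint8);o[:,:400]=a;o[:400,400:]=b;cv2.imwrite("pics/c1.png",o[:, :800])
for n,uv,z in(("puller",(228,291),.13),("guard",(222,289),.076),("driver",(235,257),.13),("post",(347,254),.044),("loop",(363,261),.03),("plate",(366,272),.008),("pc1",(337,233),.008),("pc2",(414,249),.008),("pc3",(401,310),.008),("pc4",(319,288),.008),
 ("s1",(229,238),.07),("s2",(260,245),.07),("s3",(241,313),.07),("s4",(211,307),.07)): print(n,ray(d,uv,z).round(4))
E
```

```text
puller [0.471  0.2223 0.13  ]
guard [0.4776 0.2463 0.076 ]
driver [0.5436 0.2085 0.13  ]
post [ 0.5572 -0.034   0.044 ]
loop [ 0.542  -0.0712  0.03  ]
plate [ 0.518 -0.079  0.008]
pc1 [ 0.6114 -0.0116  0.008 ]
pc2 [ 0.5715 -0.1933  0.008 ]
pc3 [ 0.4288 -0.1591  0.008 ]
pc4 [0.4812 0.0318 0.008 ]
s1 [0.5931 0.2338 0.07  ]
s2 [0.5765 0.1631 0.07  ]
s3 [0.4243 0.2041 0.07  ]
s4 [0.438  0.2714 0.07  ]
```

View pics/c1.png

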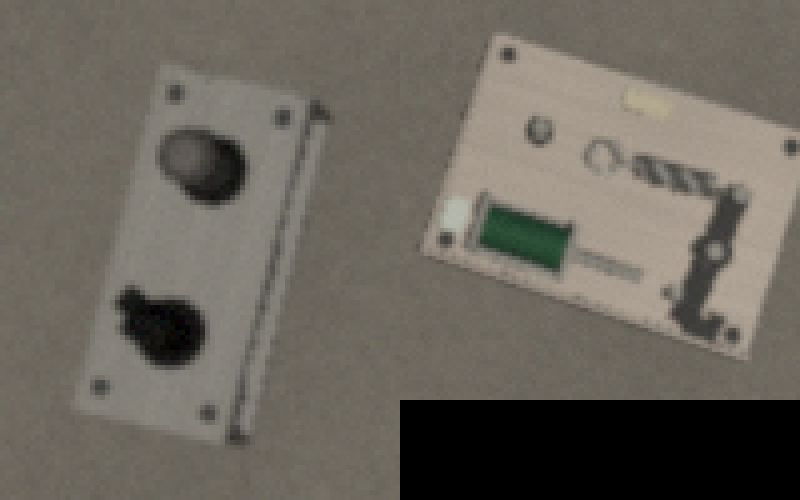

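The crop confirms it: the near stand holds the black puller, flange at (165,333), with its guard tab at (127,300). In the same stand the grey driver is at (190,157). The post is at (540,130), the loop at (602,156) and the pawl pin at (738,193).

```bash
cat >> h.py <<'E'
def plan(p=None,yawy=None):
    "fractions for step_arm to bring the TCP to p and tool y to world yaw yawy (deg, mod 180)"
    s,Rm=tool();r=[0,0,0] if p is None else Rm.T@(np.array(p)-s["position"])/.5
    t=0
    if yawy is not None:
        c=np.degrees(np.arctan2(Rm[1,1],Rm[0,1]));t=-((yawy-c+90)%180-90)
    print("move",np.round(r,4),"twist",round(t/180,4),"deg",round(t,1),"pos",s["position"].round(4),"F",s["contact_force"].round(2),"w",round(s["width"],4),"t",round(s["clock"],2))
E
python3 - <<'E'
from h import *
d=get_image("top");w=get_image("wrist");print(w["T_tool_cam"].round(4),w["fx"],w["cx"],w["cy"])
C=lambda u,v:(195+u/5,225+v/5)
f=ray(d,C(165,333),.076);t=ray(d,C(127,300),.074);print(f,t,np.degrees(np.arctan2(*(t-f)[1::-1])))
D=lambda u,v:(312+(u-400)/4,222+v/4)
po=ray(d,D(540,128),.044);pi=ray(d,D(738,193),.03);print(po,ray(d,D(602,156),.03),pi)
plan([*f[:2],.22],-15); print(tool()[1])
E
```

```text
[[-1.000e-04 -9.561e-01 -2.929e-01  7.470e-02]
 [ 1.000e+00 -1.000e-04 -1.000e-04 -3.000e-04]
 [ 0.000e+00 -2.929e-01  9.561e-01 -1.529e-01]
 [ 0.000e+00  0.000e+00  0.000e+00  1.000e+00]] 404.3580975125063 318.6376508293122 243.7967281616312
[0.47177549 0.23274901 0.076     ] [0.48667188 0.25043436 0.074     ] 49.89250769273892
[ 0.55718054 -0.03398793  0.044     ] [ 0.54202844 -0.07007654  0.03      ] [ 0.51993512 -0.14834022  0.03      ]
move [-0.6531 -0.3247  0.0018] twist 0.4424 deg 79.6 pos [0.2463 0.5194 0.2208] F [ 0.41 -0.88  0.45] w 0.0855 t 0.25
[[-9.03551121e-01  4.28480119e-01 -4.00058752e-04]
 [ 4.28480300e-01  9.03550871e-01 -6.76158849e-04]
 [ 7.17528093e-05 -7.82361380e-04 -9.99999691e-01]]
```

>>> step_arm(
  moves=[-0.653, -0.325, 0, 0.581, -1, -0.653, -0.325, 0, 0.581, -1, -0.653, -0.325, 0, 0.581, -1, -0.653, -0.325, 0, 0.581, -1, -0.653, -0.325, 0, 0.581, -1],
)

```text
clock: 0.75
position: [0.4017, 0.3214, 0.2213]
ee_rot: [0.0, 0.564, 0.826, 0.0]
contact_force: [0.3, 0.3, -0.5]
width: 0.0852
```

```bash
python3 - <<'E'
from h import *
plan([.472,.233,.22],-40.001)
E
```

```text
move [-0.2159  0.0666  0.0026] twist 0.3407 deg 61.3 pos [0.4017 0.3214 0.2213] F [ 0.32  0.25 -0.46] w 0.0852 t 0.75
```

>>> step_arm(
  moves=[-0.216, 0.067, 0, 0.341, -1, -0.216, 0.067, 0, 0.341, -1, -0.216, 0.067, 0, 0.341, -1, -0.216, 0.067, 0, 0.341, -1, -0.216, 0.067, 0, 0.341, -1],
)

```text
clock: 1.25
position: [0.4724, 0.234, 0.221]
ee_rot: [-0.0, 0.828, 0.561, -0.0]
contact_force: [0.3, 0.1, 0.1]
width: 0.0854
```

```bash
python3 - <<'E'
from h import *
plan([.472,.233,.22],-40)
E
```

```text
move [-0.0022  0.0001  0.0019] twist 0.1012 deg 18.2 pos [0.4724 0.234  0.221 ] F [0.26 0.07 0.1 ] w 0.0854 t 1.25
```

>>> step_arm(
  moves=[0, 0, 0, 0.101, -1, 0, 0, 0, 0.101, -1, 0, 0, 0, 0.101, -1],
)

```text
clock: 1.55
position: [0.4718, 0.2349, 0.2211]
ee_rot: [-0.0, 0.905, 0.426, -0.0]
contact_force: [0.2, 0.8, -0.7]
width: 0.0856
```

```bash
python3 - <<'E'
from h import *
plan([.472,.233,.22],-40)
d=get_image("wrist");cv2.imwrite("pics/w1.png",d["frame"])
E
```

```text
move [-0.0027  0.0027  0.0022] twist 0.0026 deg 0.5 pos [0.4718 0.2349 0.2211] F [ 0.24  0.84 -0.75] w 0.0856 t 1.55
```

View pics/w1.png

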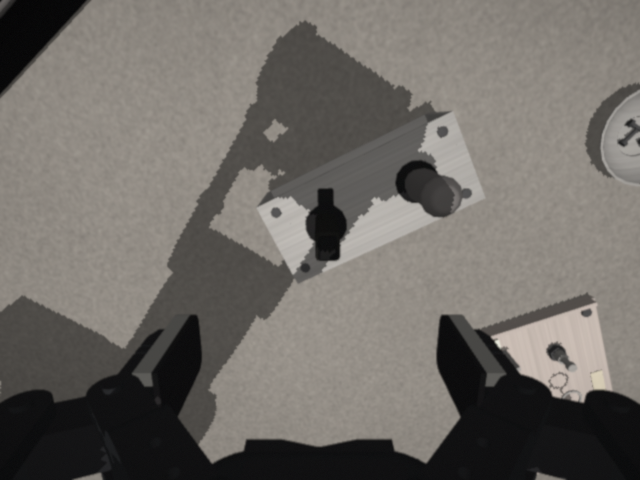

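Wrist view: the puller's flange is at about (327,224), its tab end at (325,189) and its handle top at (328,250). The handle is aligned with the jaws. Next I measure it in this image by segmentation.

```bash
python3 - <<'E'
from h import *
f=cv2.imread("pics/w1.png");d=get_image("wrist");s,Rm=tool()
g=cv2.cvtColor(f,6)[170:280,290:370]
m=(g<28).astype(np.uint8)
n,l,st,c=cv2.connectedComponentsWithStats(m);i=1+st[1:,4].argmax()
for y in range(0,110,4):
    x=np.where(l[y]==i)[0]
    if len(x):print(y+170,x.min()+290,x.max()+290,(x.min()+x.max())/2+290)
for uv,z in(((327,224),.076),((325,189),.076),((328,258),.135),((328,240),.135)):
    print(uv,wray(d,s,Rm,uv,z).round(4))
for p in((.04,0),):pass
E
```

```text
190 319 331 325.0
194 319 332 325.5
198 319 332 325.5
202 319 332 325.5
206 318 333 325.5
210 313 338 325.5
214 311 342 326.5
218 315 344 329.5
222 315 345 330.0
226 315 345 330.0
230 315 344 329.5
234 315 342 328.5
238 315 339 327.0
242 316 338 327.0
246 316 338 327.0
250 318 338 328.0
254 318 338 328.0
258 318 336 327.0
(327, 224) [0.476 0.23  0.076]
(325, 189) [0.4917 0.2517 0.076 ]
(328, 258) [0.4712 0.2249 0.135 ]
(328, 240) [0.4786 0.234  0.135 ]
```

```bash
python3 - <<'E'
from h import *
plan([.4755,.230,.10],-38)
E
```

```text
move [-0.003   0.012   0.2423] twist -0.0075 deg -1.3 pos [0.4718 0.235  0.2211] F [ 0.52  0.89 -0.33] w 0.0855 t 1.65
```

>>> step_arm(
  moves=[-0.003, 0.012, 0.08, -0.0075, -0.6, -0.003, 0.012, 0.16, -0.0075, -0.5, -0.003, 0.012, 0.22, -0.0075, -0.4, -0.003, 0.012, 0.242, -0.0075, -0.3, -0.003, 0.012, 0.242, -0.0075, -0.2],
  force=30,
)

```text
clock: 2.15
position: [0.4746, 0.2298, 0.0989]
ee_rot: [-0.0, 0.899, 0.438, -0.002]
contact_force: [-0.0, 0.2, 0.1]
width: 0.0514
```

```bash
python3 - <<'E'
from h import *
plan([.4755,.230,.10],-38)
d=get_image("wrist");cv2.imwrite("pics/w2.png",d["frame"][100:])
E
```

```text
move [ 0.0015  0.0011 -0.0021] twist -0.0004 deg -0.1 pos [0.4746 0.2298 0.0989] F [-0.01  0.16  0.14] w 0.0514 t 2.15
```

View pics/w2.png

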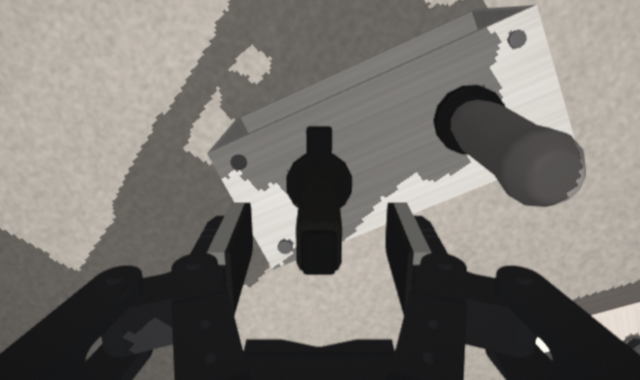

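Wrist view, cropped by 100 rows: the handle is centred between the pads at column 319, the flange centre is at (319,181) and the tab points straight up. It's ready to close.

```bash
python3 - <<'E'
from h import *
d=get_image("wrist");s,Rm=tool()
p=wray(d,s,Rm,(319,283),.076);q=wray(d,s,Rm,(319,353),.135);print(p,q,Rm.T@(p-s["position"]),Rm.T@(q-s["position"]))
p=wray(d,s,Rm,(319,227),.076);print(Rm.T@(p-s["position"]))
E
```

```text
[0.47712668 0.23056409 0.076     ] [0.47642138 0.22986433 0.135     ] [0.00026158 0.00024963 0.02541707] [-0.00060431  0.00020112 -0.03358492]
[0.02774631 0.00024534 0.02547294]
```

>>> step_arm(
  moves=[0, 0, 0, 0, 1, 0, 0, 0, 0, 1, 0, 0, 0, 0, 1, 0, 0, 0, 0, 1, 0, 0, 0, 0, 1],
  force=110,
)

```text
clock: 2.75
position: [0.4764, 0.2305, 0.1017]
ee_rot: [0.0, 0.899, 0.437, 0.001]
contact_force: [-1.1, -0.1, 6.0]
width: 0.0132
```

>>> step_arm(
  moves=[0, 0, -0.02, 0, 1, 0, 0, -0.08, 0, 1, 0, 0, -0.15, 0, 1, 0, 0, -0.15, 0, 1, 0, 0, -0.15, 0, 1],
  force=110,
)

```text
clock: 3.25
position: [0.4758, 0.2301, 0.1762]
ee_rot: [0.0, 0.899, 0.437, 0.001]
contact_force: [-0.3, -0.8, -2.0]
width: 0.0135
```

```bash
python3 - <<'E'
from h import *
print(tool()[0]["qpos"])
plan([.542,-.070,.177],-13)
E
```

```text
[3.18770718e-01 2.35484317e-01 1.67794217e+00 3.28201175e-05
 1.22626300e+00 9.84451893e-01]
move [-0.3903  0.4748 -0.0018] twist -0.1397 deg -25.1 pos [0.4758 0.2301 0.1762] F [-0.28 -0.77 -1.96] w 0.0135 t 3.25
```

>>> step_arm(
  moves=[-0.06, 0.073, 0, -0.04, 1, -0.14, 0.17, 0, -0.08, 1, -0.22, 0.268, 0, -0.14, 1, -0.3, 0.365, 0, -0.14, 1, -0.36, 0.438, 0, -0.14, 1],
)

```text
clock: 3.75
position: [0.5264, -0.0068, 0.1737]
ee_rot: [-0.001, 0.782, 0.623, -0.001]
contact_force: [-0.1, 1.4, -1.6]
width: 0.0137
```

>>> step_arm(
  moves=[-0.01, 0.045, 0, 0, 1, -0.01, 0.045, 0, 0, 1, -0.01, 0.045, 0, 0, 1],
)

```text
clock: 4.05
position: [0.5471, -0.0152, 0.1735]
ee_rot: [-0.002, 0.783, 0.622, -0.001]
contact_force: [-0.0, 0.3, -0.3]
width: 0.0131
```

```bash
python3 - <<'E'
from h import *
plan([.542,-.070,.177],-13)
d=get_image("wrist");cv2.imwrite("pics/w3.png",d["frame"]);s,Rm=tool();print(s["position"],Rm[:,0])
E
```

```text
move [-0.109   0.0147 -0.007 ] twist -0.0 deg -0.0 pos [ 0.5471 -0.0152  0.1735] F [-0.02  0.31 -0.33] w 0.0131 t 4.05
[ 0.54676999 -0.01458699  0.17381176] [2.23946012e-01 9.74601527e-01 2.15457613e-04]
```

View pics/w3.png

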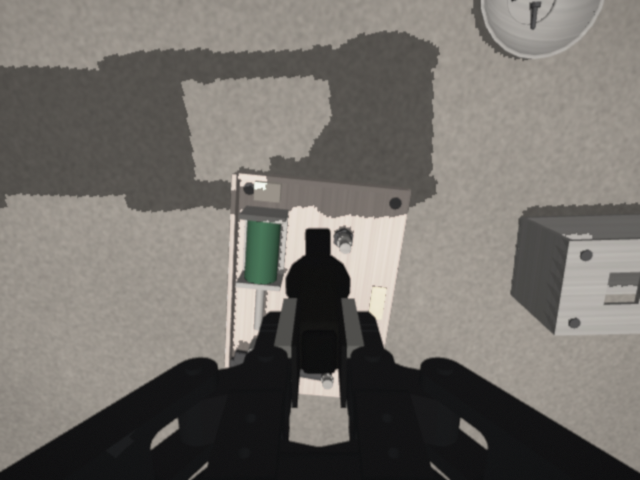

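>>> step_arm(
  moves=[-0.05, -0.04, 0, 0, 1, -0.1, -0.08, 0, 0, 1, -0.1, -0.085, 0, 0, 1, -0.1, -0.085, 0, 0, 1],
)

```text
clock: 4.5
position: [0.4944, -0.0532, 0.1751]
ee_rot: [-0.001, 0.782, 0.623, 0.0]
contact_force: [-0.7, -0.0, -2.0]
width: 0.0133
```

```bash
python3 - <<'E'
from h import *
import pickle
s,Rm=tool();d=get_image("wrist");pickle.dump((d,s,Rm),open("v1.pkl","wb"))
u=wproj(d,s,Rm,[.55,-.06,.035]).astype(int);print(u)
x0,y0=max(0,min(440,u[0]-100)),max(0,min(330,u[1]-75));print(x0,y0)
cv2.imwrite("pics/w4.png",cv2.resize(d["frame"][y0:y0+150,x0:x0+200],None,fx=4,fy=4,interpolation=3))
E
```

```text
[393 216]
293 141
```

View pics/w4.png

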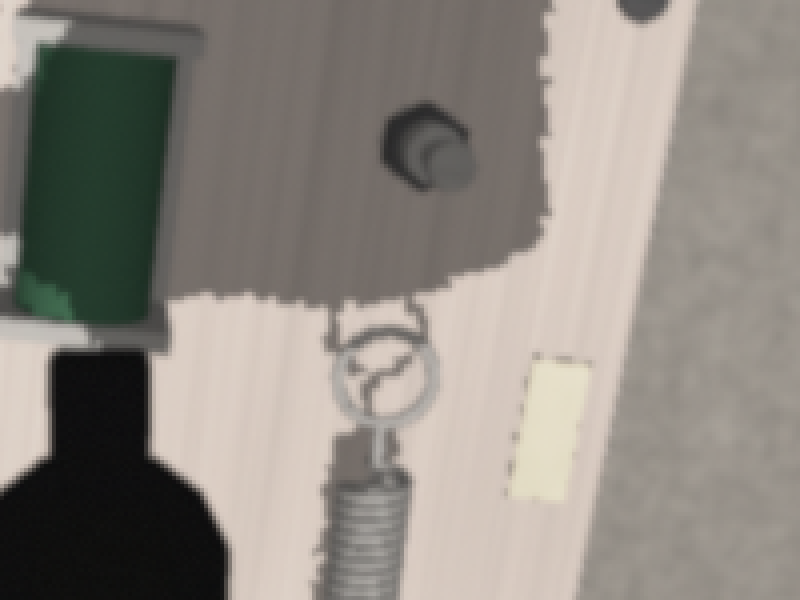

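Crop (×4, offset 293,141): loop centre at (386,377), post head at (453,163), with the stud leaning from the nut at (420,145) because of parallax. A second view from the other side will give heights.

>>> step_arm(
  moves=[0, 0.08, 0, 0, 1, 0, 0.16, 0, 0, 1, 0, 0.2, 0, 0, 1, 0, 0.2, 0, 0, 1],
)

```text
clock: 4.95
position: [0.597, -0.0765, 0.1745]
ee_rot: [0.001, 0.782, 0.623, 0.001]
contact_force: [-1.0, 0.4, -1.2]
width: 0.0133
```

```bash
python3 - <<'E'
from h import *
import pickle
s,Rm=tool();d=get_image("wrist");pickle.dump((d,s,Rm),open("v2.pkl","wb"))
u=wproj(d,s,Rm,[.55,-.06,.035]).astype(int);print(u)
x0,y0=max(0,min(440,u[0]-100)),max(0,min(330,u[1]-75));print(x0,y0)
cv2.imwrite("pics/w5.png",cv2.resize(d["frame"][y0:y0+150,x0:x0+200],None,fx=4,fy=4,interpolation=3))
E
```

```text
[251 217]
151 142
```

View pics/w5.png

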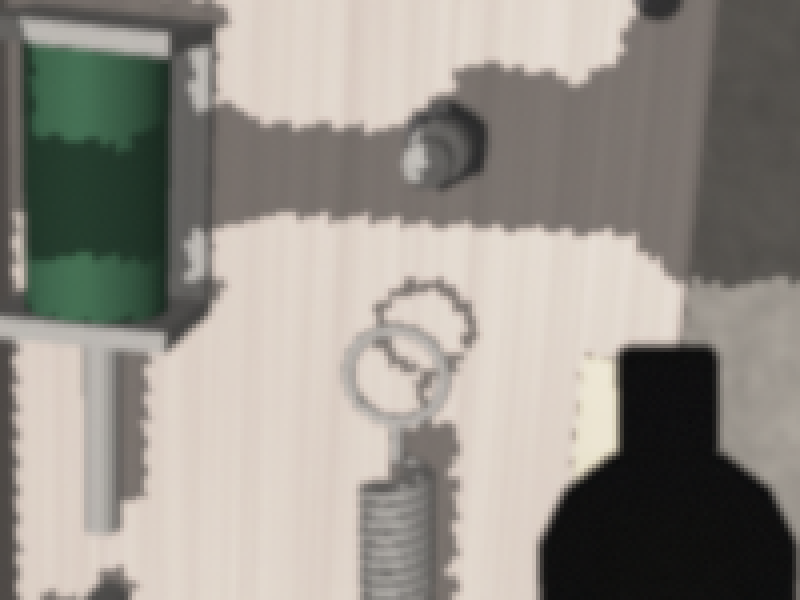

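Crop (×4, offset 151,142): loop centre at (398,375), head centre at about (425,161).

```bash
python3 - <<'E'
from h import *
import pickle
V=[pickle.load(open(f"v{i}.pkl","rb")) for i in(1,2)]
def rayo(v,uv):
    a=wray(*v,uv,.03);b=wray(*v,uv,.05);return a,(b-a)/np.linalg.norm(b-a)
def tri(a,b):
    A=np.zeros((3,3));B=np.zeros(3);L=[]
    for v,u in zip(V,(a,b)):
        p,n=rayo(v,u);P=np.eye(3)-np.outer(n,n);A+=P;B+=P@p;L.append((p,P))
    x=np.linalg.solve(A,B);return x.round(4),[np.linalg.norm(P@(x-p)).round(4) for p,P in L]
print("loop",tri((389.5,235.25),(250.5,235.75)))
print("head",tri((406.25,181.75),(257.25,182.25)))
for v,u,w in zip(V,((389.5,235.25),(250.5,235.75)),((406.25,181.75),(257.25,182.25))):print(wray(*v,u,.03),wray(*v,w,.044),v[1]["position"])
d,s,Rm=V[1];print("tipshank", Rm)
plan([.5,-.1,.1],-13)
E
```

```text
loop (array([ 0.5447, -0.0744,  0.0322]), [np.float64(0.0), np.float64(0.0)])
head (array([ 0.5621, -0.0353,  0.0412]), [np.float64(0.0), np.float64(0.0)])
[ 0.54492526 -0.07505237  0.03      ] [ 0.56156793 -0.034791    0.044     ] [ 0.49442673 -0.05324257  0.17512773]
[ 0.54418366 -0.07485477  0.03      ] [ 0.562576   -0.03503916  0.044     ] [ 0.59696454 -0.07645649  0.17446674]
tipshank [[ 2.22627159e-01  9.74900710e-01  2.39858994e-03]
 [ 9.74903551e-01 -2.22627626e-01 -7.37991611e-05]
 [ 4.62045531e-04  2.35482355e-03 -9.99997121e-01]]
move [-0.0891 -0.1733  0.1488] twist 0.0007 deg 0.1 pos [ 0.5945 -0.0759  0.1744] F [-1.38  0.62 -1.9 ] w 0.0137 t 5.0
```

```bash
python3 - <<'E'
from h import *
import pickle
V=[pickle.load(open(f"v{i}.pkl","rb")) for i in(1,2)]
for v,a,b in((V[0],(467.25,141),(437.5,291)),(V[1],(330.5,142),(323.5,212))):
    p,q=wray(*v,a,.008),wray(*v,b,.008);e=p-q;print("plate yaw",np.degrees(np.arctan2(e[1],e[0])))
d,s,Rm=V[1];p=wray(d,s,Rm,(318,287),s["position"][2]-.0257);print("flange in tool",Rm.T@(p-s["position"]))
plan([.4766,.2302,.177],-38)
E
```

```text
plate yaw 71.53831160643976
plate yaw 71.73700047698877
flange in tool [-0.00192001 -0.00037295  0.02569831]
move [ 0.5444 -0.3662 -0.0047] twist 0.1396 deg 25.1 pos [ 0.5945 -0.0759  0.1744] F [-1.38  0.62 -1.9 ] w 0.0137 t 5.0
```

>>> step_arm(
  moves=[0.06, -0.04, -0.005, 0.04, 1, 0.14, -0.095, -0.005, 0.08, 1, 0.22, -0.15, -0.005, 0.12, 1, 0.3, -0.2, -0.005, 0.14, 1, 0.38, -0.255, -0.005, 0.14, 1],
)

```text
clock: 5.5
position: [0.5092, 0.139, 0.1778]
ee_rot: [-0.0, 0.899, 0.437, -0.0]
contact_force: [1.0, 1.3, -1.7]
width: 0.0134
```

>>> step_arm(
  moves=[0.09, -0.131, 0, 0, 1, 0.115, -0.176, 0, 0, 1, 0.115, -0.176, 0, 0, 1, 0.115, -0.176, 0, 0, 1],
)

```text
clock: 5.9
position: [0.4758, 0.2379, 0.1778]
ee_rot: [0.0, 0.898, 0.439, -0.0]
contact_force: [0.3, -0.8, -1.8]
width: 0.0132
```

```bash
python3 - <<'E'
from h import *
plan([.4766,.2302,.117],-38)
E
```

```text
move [-0.011   0.0107  0.1215] twist 0.0006 deg 0.1 pos [0.4758 0.2379 0.1778] F [ 0.3  -0.82 -1.84] w 0.0132 t 5.9
```

>>> step_arm(
  moves=[-0.011, 0.011, 0, 0, 1, -0.011, 0.011, 0, 0, 1, -0.011, 0.011, 0.06, 0, 1, -0.011, 0.011, 0.12, 0, 1, -0.011, 0.011, 0.12, 0, 1],
)

```text
clock: 6.4
position: [0.476, 0.226, 0.1142]
ee_rot: [-0.001, 0.9, 0.436, -0.004]
contact_force: [-0.8, -0.5, -1.8]
width: 0.0134
```

>>> step_arm(
  moves=[-0.01, 0, 0, 0, 1, -0.018, 0, 0, 0, 1, -0.022, 0, 0, 0, 1, -0.022, 0, 0, 0, 1],
  force=25,
)

```text
clock: 6.8
position: [0.4749, 0.2221, 0.1187]
ee_rot: [-0.001, 0.9, 0.436, 0.004]
contact_force: [4.5, 6.1, -13.0]
width: 0.0134
```

>>> step_arm(
  moves=[-0.006, 0, 0, 0, 1, -0.012, 0, 0, 0, 1, -0.018, 0, 0, 0, 1, -0.022, 0, 0, 0, 1, -0.022, 0, 0, 0, 1],
)

```text
clock: 7.3
position: [0.4699, 0.216, 0.1187]
ee_rot: [-0.003, 0.9, 0.436, 0.007]
contact_force: [7.5, 12.1, -18.1]
width: 0.0135
```

```bash
python3 - <<'E'
from h import *
plan([.4766,.2302,.117],-38)
s,Rm=tool();print(Rm.T@s["contact_force"])
d=get_image("wrist");cv2.imwrite("pics/w6.png",d["frame"])
E
```

```text
move [ 0.0305 -0.007   0.0039] twist -0.0018 deg -0.3 pos [0.4699 0.216  0.1187] F [  7.54  12.05 -18.14] w 0.0135 t 7.3
[13.85459296 -1.58880513 18.35243845]
```

View pics/w6.png

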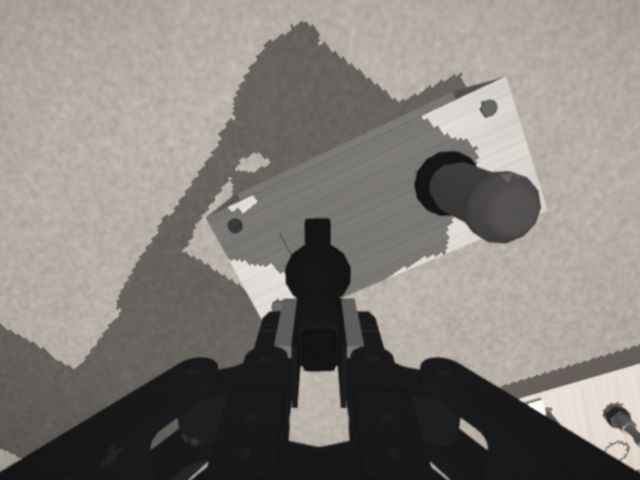

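```bash
python3 - <<'E'
from h import *
d=get_image("wrist");s,Rm=tool();print(s["position"],Rm.T@s["contact_force"])
for n in("w3","w5x","w6"):
    f=cv2.imread(f"pics/{n}.png") if n!="w5x" else __import__("pickle").load(open("v1.pkl","rb"))[0]["frame"]
    g=cv2.cvtColor(f,6)
    c=g[200:300,318];r=np.where(c<28)[0];x=[np.ptp(np.where(g[y,280:360]<28)[0]) if (g[y,280:360]<28).any() else 0 for y in range(220,296)]
    print(n,"tab top row",r.min()+200,"rows of widest",220+int(np.argmax(x)),max(x))
def rows(th,gz=.0767,off=0):
    # predicted rows of tab end/handle top for lean th (deg, top to -x), pivot at grip
    t=np.radians(th);P=s["position"]+Rm@[off,0,-.005]
    ax=Rm@[-np.sin(t),0,-np.cos(t)];xx=Rm@[np.cos(t),0,-np.sin(t)]
    o=P-ax*gz
    return [wproj(d,s,Rm,o+ax*z+xx*x)[1].round(1) for z,x in((.046,.028),(.046,0),(.105,-.01),(.105,.01))]
for th in(-3,0,3,5,8,10,12,15):print(th,rows(th))
E
```

```text
[0.46988971 0.21607006 0.11870281] [12.65957475 -1.6384625  16.76299497]
w3 tab top row 230 rows of widest 278 61
w5x tab top row 230 rows of widest 278 61
w6 tab top row 220 rows of widest 273 62
-3 [np.float64(229.0), np.float64(286.4), np.float64(373.6), np.float64(319.5)]
0 [np.float64(226.3), np.float64(283.3), np.float64(376.5), np.float64(324.3)]
3 [np.float64(223.8), np.float64(280.2), np.float64(379.2), np.float64(329.1)]
5 [np.float64(222.2), np.float64(278.1), np.float64(380.8), np.float64(332.3)]
8 [np.float64(220.0), np.float64(275.1), np.float64(383.0), np.float64(336.9)]
10 [np.float64(218.6), np.float64(273.2), np.float64(384.4), np.float64(340.0)]
12 [np.float64(217.3), np.float64(271.2), np.float64(385.6), np.float64(343.0)]
15 [np.float64(215.5), np.float64(268.4), np.float64(387.3), np.float64(347.5)]
```

>>> step_arm(
  moves=[0, 0, 0.01, 0, 1, -0.006, 0, 0.012, 0, 1, -0.012, 0, 0.012, 0, 1, -0.012, 0, 0.012, 0, 1],
  force=25,
)

```text
clock: 7.8
position: [0.4681, 0.2134, 0.1149]
ee_rot: [-0.003, 0.9, 0.435, 0.01]
contact_force: [7.5, 14.2, -8.8]
width: 0.0133
```

>>> step_arm(
  moves=[0, 0, 0, 0, 1, 0, 0, 0, 0, 1, 0.014, 0, 0, 0, 1, 0.024, 0, 0, 0, 1, 0.024, 0, 0, 0, 1],
  force=110,
)

```text
clock: 8.3
position: [0.4701, 0.2164, 0.1131]
ee_rot: [0.0, 0.899, 0.437, 0.001]
contact_force: [1.8, 1.2, 0.2]
width: 0.0134
```

```bash
cat >> h.py <<'E'
def lean(d,s,Rm):
    "tab-end row -> lean in deg (top to -x), zero set by the freshly lifted puller (row 230)"
    g=cv2.cvtColor(d["frame"],6);r=200+np.where(g[200:300,318]<28)[0].min()
    def row(th):
        t=np.radians(th);ax=Rm@[-np.sin(t),0,-np.cos(t)];xx=Rm@[np.cos(t),0,-np.sin(t)]
        return wproj(d,s,Rm,s["position"]+Rm@[0,0,-.005]-ax*.0307+xx*.028)[1]
    from scipy.optimize import brentq
    print("tab row",r,"lean raw",round(brentq(lambda a:row(a)-r,-40,40),1),"(add 4)")
E
python3 - <<'E'
from h import *
plan([.4766,.2302,.177],-38)
s,Rm=tool();print(Rm.T@s["contact_force"]);lean(get_image("wrist"),s,Rm)
E
```

```text
move [ 0.03   -0.0064 -0.1277] twist -0.0007 deg -0.1 pos [0.4701 0.2164 0.1131] F [1.8  1.19 0.21] w 0.0134 t 8.3
[ 2.04649992  0.68396121 -0.20672355]
tab row 218 lean raw 10.9 (add 4)
```

```bash
cat >> h.py <<'E'
def edges(f):
    g=cv2.cvtColor(f,6)[:,312:325].mean(1)
    r=200+np.where(g[200:300]<35)[0].min(); b=340+np.where(g[340:430]>60)[0]
    return r,(b.min() if len(b) else None),g
def fit(d,s,Rm,depth=.0257,zb=.101):
    from scipy.optimize import fsolve
    r,b,_=edges(d["frame"])
    def rows(th,off):
        t=np.radians(th);ax=Rm@[-np.sin(t),0,-np.cos(t)];xx=Rm@[np.cos(t),0,-np.sin(t)]
        o=s["position"]+Rm@[off,0,depth-.046-0*.0]  # tool z down: point on axis at grip level
        o=s["position"]+Rm@[off,0,-.005]-ax*(depth+.005+.046)
        return wproj(d,s,Rm,o+ax*.046+xx*.028)[1],wproj(d,s,Rm,o+ax*zb-xx*.01)[1]
    x=fsolve(lambda q:np.array(rows(*q))-[r,b],[0,0]);print("rows",r,b,"lean",x[0].round(1),"offset mm",(x[1]*1e3).round(1))
    return x
E
python3 - <<'E'
from h import *
import pickle
d=get_image("wrist");s,Rm=tool();cur=d["frame"]
w2=np.zeros_like(cur);w2[100:]=cv2.imread("pics/w2.png")
e=dict(d)
for n,f,dep in(("w2",w2,.0245),("w3",cv2.imread("pics/w3.png"),.0257),("w6",cv2.imread("pics/w6.png"),.0257),("cur",cur,.0257)):
    e["frame"]=f
    for zb in(.101,.105):print(n,end=" ");fit(e,s,Rm,dep,zb)
    if n=="cur":print(edges(f)[2][320:400].astype(int))
E
```

```text
w2 rows 227 374 lean 1.4 offset mm -0.5
w2 rows 227 374 lean -2.3 offset mm 0.9
w3 rows 230 374 lean 0.1 offset mm -1.8
w3 rows 230 374 lean -3.4 offset mm -0.3
w6 rows 219 371 lean 6.0 offset mm 1.1
w6 rows 219 371 lean 1.6 offset mm 2.8
cur rows 218 369 lean 5.4 offset mm 1.8
cur rows 218 369 lean 1.2 offset mm 3.4
[ 25  26  27  27  27  27  26  23  19  17  17  18  19  20  21  21  21  21
  20  20  20  20  20  20  20  20  20  20  20  20  20  20  20  20  20  20
  20  20  20  20  20  20  20  20  20  20  20  19  25  80 150 179 184 183
 182 181 181 181 183 185 188 188 187 185 182 181 181 182 184 185 184 183
 183 184 183 182 183 183 182 182]
```

>>> step_arm(
  moves=[-0.015, 0, 0, 0, 1, -0.025, 0, 0, 0, 1, -0.032, 0, 0, 0, 1, -0.04, 0, 0, 0, 1, -0.046, 0, 0, 0, 1],
  force=20,
)

```text
clock: 8.9
position: [0.4585, 0.2022, 0.113]
ee_rot: [-0.002, 0.9, 0.436, 0.006]
contact_force: [5.5, 13.2, -6.0]
width: 0.0133
```

>>> step_arm(
  moves=[0, 0, 0, 0, 1, 0, 0, 0, 0, 1, 0.014, 0, 0, 0, 1, 0.028, 0, 0, 0, 1, 0.028, 0, 0, 0, 1],
  force=115,
)

```text
clock: 9.4
position: [0.463, 0.2087, 0.1114]
ee_rot: [0.0, 0.899, 0.438, -0.001]
contact_force: [0.3, 0.9, -1.8]
width: 0.013
```

```bash
python3 - <<'E'
from h import *
plan([.4766,.2302,.177],-38)
s,Rm=tool();d=get_image("wrist");fit(d,s,Rm);fit(d,s,Rm,zb=.105)
E
```

```text
move [ 0.0505 -0.0052 -0.1314] twist -0.0006 deg -0.1 pos [0.463  0.2087 0.1114] F [ 0.33  0.89 -1.83] w 0.013 t 9.4
rows 200 362 lean 14.9 offset mm 6.8
rows 200 362 lean 8.7 offset mm 8.7
```

>>> step_arm(
  moves=[0, 0, -0.05, 0, 1, 0, 0, -0.131, 0, 1, 0, 0, -0.131, 0, 1, 0, 0, -0.131, 0, 1],
)

```text
clock: 9.85
position: [0.4631, 0.2086, 0.1776]
ee_rot: [0.0, 0.899, 0.437, 0.0]
contact_force: [-0.4, -0.7, -1.6]
width: 0.0129
```

```bash
python3 - <<'E'
from h import *
plan([.5366,-.0985,.177],-18.4)
E
```

```text
move [-0.3921  0.495   0.0015] twist -0.1097 deg -19.8 pos [0.4631 0.2086 0.1776] F [-0.39 -0.65 -1.59] w 0.0129 t 9.85
```

>>> step_arm(
  moves=[-0.05, 0.063, 0, -0.03, 1, -0.11, 0.139, 0, -0.06, 1, -0.17, 0.215, 0, -0.11, 1, -0.23, 0.29, 0, -0.11, 1, -0.29, 0.366, 0, -0.11, 1],
)

```text
clock: 10.35
position: [0.5155, -0.018, 0.1753]
ee_rot: [-0.001, 0.811, 0.586, -0.002]
contact_force: [1.7, -0.1, -1.8]
width: 0.0132
```

```bash
python3 - <<'E'
from h import *
plan([.5366,-.0985,.177],-18.4)
E
```

```text
move [-0.1396  0.0905 -0.0036] twist 0.0006 deg 0.1 pos [ 0.5155 -0.018   0.1753] F [ 1.66 -0.06 -1.79] w 0.0132 t 10.35
```

>>> step_arm(
  moves=[-0.06, 0.04, 0, 0, 1, -0.12, 0.075, 0, 0, 1, -0.14, 0.09, 0.05, 0, 1, -0.14, 0.09, 0.1, 0, 1, -0.14, 0.09, 0.1, 0, 1],
)

```text
clock: 10.85
position: [0.5333, -0.0965, 0.1222]
ee_rot: [-0.005, 0.811, 0.585, -0.004]
contact_force: [-1.3, 0.1, -1.4]
width: 0.0131
```

>>> step_arm(
  moves=[0, 0, 0, 0, 1, 0, 0, 0, 0, 1],
)

```text
clock: 11.05
position: [0.5382, -0.0967, 0.1278]
ee_rot: [0.0, 0.811, 0.586, 0.0]
contact_force: [0.2, 0.4, -1.3]
width: 0.0129
```

```bash
python3 - <<'E'
from h import *
plan([.5366,-.0985,.12],-18.4)
s,Rm=tool();d=get_image("scene");w=get_image("wrist");fit(w,s,Rm)
P=lambda p:cv2.projectPoints(np.array([p],float),d["rvec"],d["tvec"],np.array([[d["fx"],0,d["cx"]],[0,d["fy"],d["cy"]],[0,0,1]]),None)[0].ravel()
print(s["position"],"loop",P([.5445,-.0748,.03]),"post",P([.562,-.035,.041]),"tip",P(s["position"]+Rm@[.025,0,.07]))
x0,y0=250,150;cv2.imwrite("pics/s2.png",cv2.resize(d["frame"][y0:y0+100,x0:x0+110],None,fx=6,fy=6,interpolation=3))
E
```

```text
move [-0.0044 -0.002   0.0156] twist 0.0005 deg 0.1 pos [ 0.5382 -0.0967  0.1278] F [ 0.23  0.37 -1.27] w 0.0129 t 11.05
rows 200 362 lean 14.9 offset mm 6.8
[ 0.53822158 -0.09673238  0.12780487] loop [299.57369124 219.08188939] post [305.76892008 231.45865901] tip [299.32553795 213.05258379]
```

View pics/s2.png

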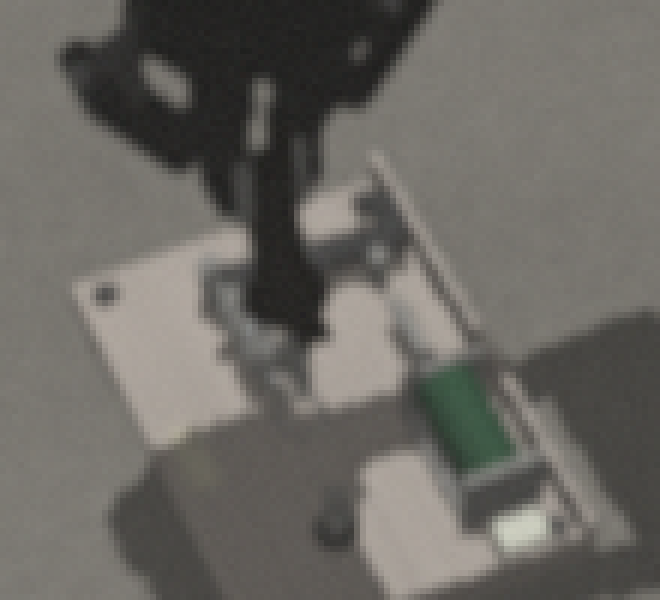

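Scene crop: the shank points down-right from the flange at about (280,320), its end at about (290,390), over the loop at about (298,412). That agrees with the projected tip (296,378) to within a pixel of the original image. I'll lower it through the loop.

>>> step_arm(
  moves=[-0.003, -0.002, 0.02, 0, 1, -0.003, -0.002, 0.05, 0, 1, -0.003, -0.002, 0.078, 0, 1, -0.003, -0.002, 0.078, 0, 1, -0.003, -0.002, 0.078, 0, 1],
)

```text
clock: 11.65
position: [0.5364, -0.0979, 0.0882]
ee_rot: [-0.0, 0.811, 0.585, -0.0]
contact_force: [-0.1, 0.0, -0.8]
width: 0.013
```

```bash
python3 - <<'E'
from h import *
plan([.5366,-.0985,.088],-18.4)
s,Rm=tool();print(Rm.T@s["contact_force"])
E
```

```text
move [-0.001   0.0007  0.0004] twist 0.0004 deg 0.1 pos [ 0.5364 -0.0979  0.0882] F [-0.06  0.02 -0.77] w 0.013 t 11.65
[ 0.00257795 -0.06692205  0.77150455]
```

>>> step_arm(
  moves=[0.01, 0, 0, 0, 1, 0.02, 0, 0, 0, 1, 0.03, 0, 0, 0, 1, 0.03, 0, 0, 0, 1, 0.03, 0, 0, 0, 1],
)

```text
clock: 12.15
position: [0.5414, -0.0841, 0.0884]
ee_rot: [0.001, 0.811, 0.586, -0.0]
contact_force: [-0.4, -2.7, -0.8]
width: 0.0131
```

```bash
python3 - <<'E'
from h import *
s,Rm=tool();print(s["position"],Rm.T@s["contact_force"],s["moment"])
E
```

```text
[ 0.54136674 -0.08414354  0.08839488] [-2.71406916  0.43819965  0.82263262] [-0.6902595   0.22290423  0.02016121]
```

The force is -2.7 N along the spring, so the loop is caught. Before drawing further I'll check the post's sideways offset in the wrist camera.

```bash
python3 - <<'E'
from h import *
s,Rm=tool();d=get_image("wrist");u=wproj(d,s,Rm,[.562,-.035,.041]);print(u,wproj(d,s,Rm,s["position"]+Rm@[.025,0,.07]))
cv2.imwrite("pics/w7.png",cv2.resize(d["frame"][150:300,220:420],None,fx=4,fy=4,interpolation=3))
E
```

```text
[327.15888324 165.28064272] [318.70279187 211.67221387]
```

View pics/w7.png

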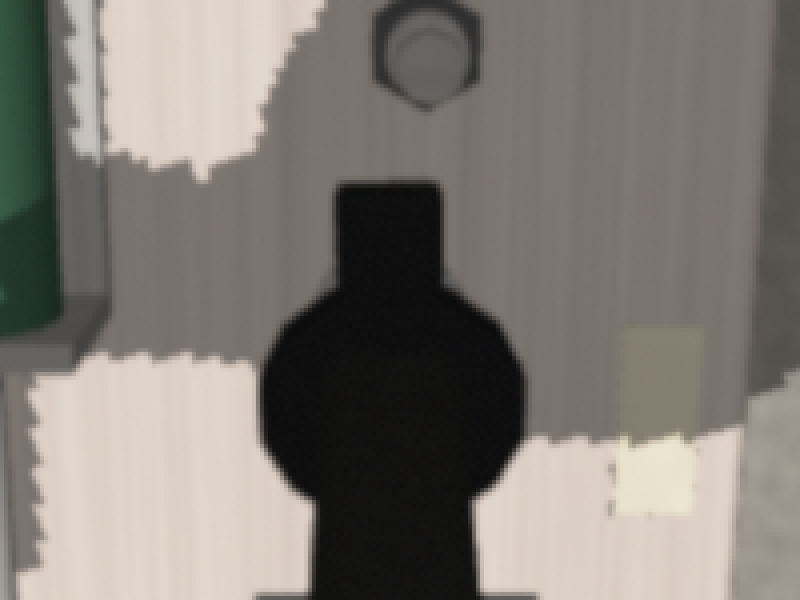

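The crop shows the ring on both sides of the tab, at (333,275) and (447,275), symmetric about the puller, so the shank is in the loop. The post head is at (428,66), right where predicted (429,61) and about 4–5 mm to the +y side of the puller.

```bash
python3 - <<'E'
from h import *
s,Rm=tool();d=get_image("wrist")
for n,u,z in(("head",(327,166.5),.041),("head",(327,166.5),.045),("ringL",(303.5,218.5),.03),("ringR",(331.8,218.5),.03),("ringR",(331.8,218.5),.034)):
    p=wray(d,s,Rm,u,z);print(n,p.round(4),(Rm.T@(p-s["position"])*1e3).round(1))
print(Rm.T@s["contact_force"])
E
```

```text
head [ 0.5617 -0.0356  0.041 ] [52.6  4.1 47.3]
head [ 0.5618 -0.0351  0.045 ] [53.   4.  43.3]
ringL [ 0.5411 -0.059   0.03  ] [23.9 -8.2 58.3]
ringR [ 0.5555 -0.0638  0.03  ] [23.9  7.  58.3]
ringR [ 0.5557 -0.0628  0.034 ] [24.8  6.9 54.3]
[-2.93865609  0.02071951  1.06996671]
```

>>> step_arm(
  moves=[0.008, 0.003, -0.01, 0, 1, 0.016, 0.006, -0.022, 0, 1, 0.024, 0.009, -0.034, 0, 1, 0.032, 0.009, -0.046, 0, 1, 0.038, 0.009, -0.058, 0, 1],
  force=120,
)

```text
clock: 12.75
position: [0.5513, -0.0675, 0.1176]
ee_rot: [0.0, 0.811, 0.586, -0.001]
contact_force: [-1.4, -5.9, -3.3]
width: 0.0131
```

```bash
python3 - <<'E'
from h import *
s,Rm=tool();print(s["position"],Rm.T@s["contact_force"],s["ee_rot"])
E
```

```text
[ 0.55133306 -0.06751747  0.11764027] [-5.99022214  0.5539531   3.34955853] [ 3.63648064e-04  8.10559713e-01  5.85655454e-01 -7.13528217e-04]
```

>>> step_arm(
  moves=[0.006, 0, -0.006, 0, 1, 0.012, 0, -0.006, 0, 1, 0.018, 0, -0.006, 0, 1, 0.025, 0, -0.006, 0, 1, 0.025, 0, -0.006, 0, 1],
)

```text
clock: 13.25
position: [0.5547, -0.0563, 0.1202]
ee_rot: [0.001, 0.81, 0.586, -0.002]
contact_force: [-1.9, -8.1, -4.4]
width: 0.0127
```

```bash
python3 - <<'E'
from h import *
s,Rm=tool();print(s["position"],Rm.T@s["contact_force"],s["ee_rot"])
d=get_image("wrist");fit(d,s,Rm)
q=Rm.T@(np.array([.5617,-.0354,.041])-s["position"]);print("post in tool mm",q*1e3)
E
```

```text
[ 0.55466175 -0.05626799  0.12015871] [-8.29467046  0.78874955  4.37682274] [ 5.73298661e-04  8.10328633e-01  5.85973140e-01 -1.63028000e-03]
rows 200 363 lean 15.8 offset mm 6.5
post in tool mm [22.28466424  0.22433627 79.08511308]
```

>>> step_arm(
  moves=[0.003, 0, 0.003, 0, 1, 0.003, 0, 0.006, 0, 1, 0.003, 0, 0.008, 0, 1, 0.003, 0, 0.008, 0, 1],
)

```text
clock: 13.7
position: [0.5549, -0.0552, 0.116]
ee_rot: [0.001, 0.81, 0.586, -0.002]
contact_force: [-1.2, -7.4, -3.9]
width: 0.013
```

>>> step_arm(
  moves=[0, 0, 0.002, 0, 1, 0, 0, 0.002, 0, 1],
)

```text
clock: 13.9
position: [0.555, -0.0552, 0.1151]
ee_rot: [0.001, 0.81, 0.586, -0.002]
contact_force: [-1.9, -7.2, -3.1]
width: 0.0134
```

>>> step_arm(
  moves=[0, 0, 0.002, 0, 1, 0, 0, 0.002, 0, 1],
)

```text
clock: 14.1
position: [0.555, -0.0552, 0.1141]
ee_rot: [0.001, 0.81, 0.586, -0.002]
contact_force: [-1.4, -7.2, -3.6]
width: 0.0134
```

>>> step_arm(
  moves=[0, 0, 0.002, 0, 1, 0, 0, 0.002, 0, 1],
)

```text
clock: 14.3
position: [0.555, -0.0552, 0.1131]
ee_rot: [0.001, 0.81, 0.586, -0.002]
contact_force: [-2.1, -7.7, -3.9]
width: 0.0127
```

>>> step_arm(
  moves=[0, 0, 0.002, 0, 1, 0, 0, 0.002, 0, 1],
)

```text
clock: 14.5
position: [0.555, -0.0552, 0.1122]
ee_rot: [0.001, 0.81, 0.586, -0.002]
contact_force: [-2.7, -6.9, -2.2]
width: 0.0129
```

>>> step_arm(
  moves=[0, 0, 0.002, 0, 1, 0, 0, 0.002, 0, 1],
)

```text
clock: 14.7
position: [0.5552, -0.0553, 0.1113]
ee_rot: [0.001, 0.81, 0.586, -0.002]
contact_force: [-1.8, -7.2, -2.3]
width: 0.0131
```

>>> step_arm(
  moves=[0, 0, 0.001, 0, 1, 0, 0, 0.001, 0, 1],
)

```text
clock: 14.9
position: [0.5552, -0.0553, 0.1112]
ee_rot: [0.001, 0.81, 0.586, -0.002]
contact_force: [-2.7, -7.4, -1.5]
width: 0.0128
```

>>> step_arm(
  moves=[0, 0, 0.001, 0, 1, 0, 0, 0.001, 0, 1],
)

```text
clock: 15.1
position: [0.5553, -0.0553, 0.111]
ee_rot: [0.001, 0.81, 0.586, -0.001]
contact_force: [-2.7, -7.2, 1.4]
width: 0.0127
```

>>> step_arm(
  moves=[0, 0, 0.001, 0, 1, 0, 0, 0.001, 0, 1],
)

```text
clock: 15.3
position: [0.5553, -0.0554, 0.1109]
ee_rot: [0.001, 0.81, 0.586, -0.001]
contact_force: [-3.2, -7.2, 2.5]
width: 0.0133
```

>>> step_arm(
  moves=[0, 0, -0.0015, 0, 1, 0, 0, -0.0015, 0, 1, 0, 0, -0.0015, 0, 1],
  force=20,
)

```text
clock: 15.6
position: [0.5553, -0.0553, 0.1111]
ee_rot: [0.001, 0.81, 0.586, -0.001]
contact_force: [-3.4, -7.7, 0.5]
width: 0.0131
```

>>> step_arm(
  moves=[0.004, 0, -0.001, 0, 1, 0.008, 0, -0.002, 0, 1, 0.012, 0, -0.002, 0, 1, 0.012, 0, -0.002, 0, 1],
  force=20,
)

```text
clock: 16.0
position: [0.557, -0.0497, 0.1115]
ee_rot: [0.001, 0.81, 0.586, -0.002]
contact_force: [-2.3, -8.1, -2.9]
width: 0.0132
```

```bash
python3 - <<'E'
from h import *
s,Rm=tool();print(s["position"],Rm.T@s["contact_force"],s["ee_rot"])
d=get_image("wrist");fit(d,s,Rm)
q=Rm.T@(np.array([.5617,-.0354,.041])-s["position"]);print("post in tool mm",q*1e3)
E
```

```text
[ 0.55695361 -0.04968274  0.11154964] [-8.39261485  0.30296954  2.93631759] [ 0.00086851  0.81032482  0.58597737 -0.00185912]
rows 200 362 lean 14.9 offset mm 6.8
post in tool mm [15.33495522  0.08769594 70.48835211]
```

>>> step_arm(
  moves=[-0.006, 0, 0, 0, 1, -0.012, 0, 0.001, 0, 1, -0.012, 0, 0.001, 0, 1],
)

```text
clock: 16.35
position: [0.5552, -0.0553, 0.1112]
ee_rot: [0.001, 0.811, 0.586, -0.001]
contact_force: [-2.2, -7.2, -1.7]
width: 0.0129
```

>>> step_arm(
  moves=[0, 0, 0, 0, 0.7, 0, 0, 0, 0, 0.7],
  force=20,
)

```text
clock: 16.55
position: [0.5551, -0.0552, 0.1112]
ee_rot: [0.001, 0.81, 0.586, -0.002]
contact_force: [-3.1, -7.2, -2.5]
width: 0.0132
```

>>> step_arm(
  moves=[0, 0, 0, 0, 0.66, 0, 0, 0, 0, 0.66],
)

```text
clock: 16.75
position: [0.5552, -0.0548, 0.1113]
ee_rot: [0.0, 0.811, 0.586, -0.001]
contact_force: [-2.5, -6.6, -1.6]
width: 0.0145
```

```bash
python3 - <<'E'
from h import *
s,Rm=tool();print(s["position"],Rm.T@s["contact_force"],s["ee_rot"],s["width"])
d=get_image("wrist");fit(d,s,Rm)
E
```

```text
[ 0.55523337 -0.05484586  0.11132776] [-7.06685317 -0.30333223  1.62304916] [ 4.87625793e-04  8.10516558e-01  5.85714246e-01 -1.22256872e-03] 0.014525932251557216
rows 200 363 lean 15.8 offset mm 6.5
```

>>> step_arm(
  moves=[0, 0, 0, 0, 0.65, 0, 0, 0, 0, 0.65],
)

```text
clock: 17.0
position: [0.5554, -0.0542, 0.1114]
ee_rot: [0.0, 0.811, 0.586, -0.001]
contact_force: [-2.0, -4.5, -1.3]
width: 0.0153
```

>>> step_arm(
  moves=[0, 0, 0, 0, 0.642, 0, 0, 0, 0, 0.642],
)

```text
clock: 17.2
position: [0.5556, -0.0537, 0.1114]
ee_rot: [-0.0, 0.811, 0.585, -0.0]
contact_force: [-2.7, -3.7, 1.2]
width: 0.0154
```

```bash
python3 - <<'E'
from h import *
s,Rm=tool();print(s["position"],Rm.T@s["contact_force"],s["ee_rot"],s["width"])
d=get_image("wrist");fit(d,s,Rm)
E
```

```text
[ 0.55559894 -0.05365461  0.11141121] [-4.36482693 -1.43601108 -1.15551209] [-2.25830436e-04  8.10739449e-01  5.85407110e-01 -1.00168365e-04] 0.01539311257871932
rows 201 364 lean 15.8 offset mm 6.1
```

>>> step_arm(
  moves=[0.004, 0, -0.001, 0, 0.645, 0.008, 0, -0.001, 0, 0.645, 0.012, 0, -0.002, 0, 0.645],
)

```text
clock: 17.55
position: [0.5578, -0.048, 0.1122]
ee_rot: [0.0, 0.811, 0.585, 0.0]
contact_force: [-3.1, -3.2, 1.5]
width: 0.0154
```

```bash
python3 - <<'E'
from h import *
s,Rm=tool();print(s["position"],Rm.T@s["contact_force"],s["ee_rot"],s["width"])
d=get_image("wrist");fit(d,s,Rm)
E
```

```text
[ 0.55784842 -0.04796929  0.11224473] [-4.06414818 -1.97068384 -1.48359774] [7.14208208e-06 8.10771838e-01 5.85362291e-01 1.25322213e-04] 0.015408309060018137
rows 208 365 lean 10.4 offset mm 4.6
```

The puller now pivots in the light grip, so I keep levering.

>>> step_arm(
  moves=[0.005, 0, -0.001, 0, 0.645, 0.01, 0, -0.001, 0, 0.645, 0.015, 0, -0.001, 0, 0.645, 0.02, 0, -0.001, 0, 0.645],
)

```text
clock: 18.0
position: [0.5611, -0.0385, 0.1128]
ee_rot: [0.0, 0.811, 0.585, 0.0]
contact_force: [-4.4, -3.1, 4.5]
width: 0.0157
```

```bash
python3 - <<'E'
from h import *
s,Rm=tool();print(s["position"],Rm.T@s["contact_force"],s["ee_rot"],s["width"])
d=get_image("wrist");fit(d,s,Rm)
E
```

```text
[ 0.56114629 -0.03845323  0.11278415] [-4.28117801 -3.16422602 -4.45948537] [7.66510414e-05 8.10792178e-01 5.85334075e-01 2.45015594e-04] 0.015726344452454338
rows 219 366 lean 2.8 offset mm 2.3
```

>>> step_arm(
  moves=[0.005, 0.001, -0.002, 0, 0.645, 0.01, 0.002, -0.002, 0, 0.645, 0.015, 0.002, -0.002, 0, 0.645, 0.02, 0.002, -0.002, 0, 0.645],
)

```text
clock: 18.45
position: [0.5648, -0.0291, 0.113]
ee_rot: [-0.001, 0.811, 0.585, -0.0]
contact_force: [-2.0, -1.8, -0.6]
width: 0.0156
```

```bash
python3 - <<'E'
from h import *
s,Rm=tool();print(s["position"],Rm.T@s["contact_force"],s["ee_rot"],s["width"])
d=get_image("wrist");fit(d,s,Rm)
E
```

```text
[ 0.5647608  -0.02911177  0.11297907] [-2.35391631 -1.33197914  0.58969859] [-5.05115651e-04  8.10802555e-01  5.85319504e-01 -2.02713323e-04] 0.015575167516246633
rows 230 366 lean -4.3 offset mm 0.1
```

>>> step_arm(
  moves=[0.005, 0, 0, 0, 0.645, 0.01, 0, 0, 0, 0.645, 0.015, 0, 0.001, 0, 0.645, 0.02, 0, 0.001, 0, 0.645],
)

```text
clock: 18.9
position: [0.5679, -0.0198, 0.1126]
ee_rot: [-0.0, 0.811, 0.585, -0.0]
contact_force: [-2.7, -2.8, -3.2]
width: 0.0155
```

```bash
python3 - <<'E'
from h import *
s,Rm=tool();print(s["position"],Rm.T@s["contact_force"],s["ee_rot"],s["width"])
d=get_image("wrist");fit(d,s,Rm)
q=Rm.T@(np.array([.5617,-.0354,.041])-s["position"]);print("post in tool mm",q*1e3)
E
```

```text
[ 0.56789754 -0.01980849  0.11258065] [-3.51792614 -1.70582108  3.23846764] [-3.43928561e-04  8.10791317e-01  5.85335163e-01 -2.63172457e-04] 0.015479837043430712
rows 241 367 lean -10.2 offset mm -2.5
post in tool mm [-16.74802587  -0.91287158  71.58186831]
```

>>> step_arm(
  moves=[0.005, 0, 0.001, 0, 0.645, 0.01, 0, 0.002, 0, 0.645, 0.015, 0, 0.003, 0, 0.645, 0.02, 0, 0.004, 0, 0.645],
)

```text
clock: 19.35
position: [0.5719, -0.0101, 0.1112]
ee_rot: [0.0, 0.811, 0.585, 0.001]
contact_force: [0.4, -0.4, -0.6]
width: 0.0155
```

```bash
python3 - <<'E'
from h import *
s,Rm=tool();print(s["position"],Rm.T@s["contact_force"],s["ee_rot"],s["width"])
d=get_image("wrist");fit(d,s,Rm)
q=Rm.T@(np.array([.5617,-.0354,.041])-s["position"]);print("post in tool mm",q*1e3)
u=wproj(d,s,Rm,[.5617,-.0354,.035]).astype(int);print(u)
cv2.imwrite("pics/w8.png",cv2.resize(d["frame"][200:350,220:420],None,fx=4,fy=4,interpolation=3))
E
```

```text
[ 0.57192846 -0.01012332  0.11118452] [-0.21993774  0.51296907  0.58734465] [1.94229008e-04 8.10780173e-01 5.85350371e-01 6.45328676e-04] 0.015549337400015758
rows 240 367 lean -9.6 offset mm -2.2
post in tool mm [-27.26883198  -1.82845969  70.16029452]
[315 292]
```

Forces dropped to zero, so the loop has left the puller. I tighten the grip, lift off and look (last or second-last viewing).

>>> step_arm(
  moves=[0.004, 0, 0, 0, 1, 0.004, 0, 0, 0, 1, 0.004, 0, -0.04, 0, 1, 0.004, 0, -0.1, 0, 1, 0.004, 0, -0.14, 0, 1],
  force=60,
)

```text
clock: 19.9
position: [0.5725, -0.0088, 0.1826]
ee_rot: [0.001, 0.811, 0.585, 0.001]
contact_force: [0.4, 0.4, -1.4]
width: 0.0148
```

>>> step_arm(
  moves=[-0.02, 0.08, 0, 0, 1, -0.05, 0.11, 0, 0, 1, -0.05, 0.11, 0, 0, 1, -0.05, 0.11, 0, 0, 1, -0.05, 0.11, 0, 0, 1],
)

```text
clock: 20.4
position: [0.6152, -0.0492, 0.1804]
ee_rot: [-0.001, 0.811, 0.585, -0.001]
contact_force: [-0.7, 0.3, -1.4]
width: 0.0147
```

```bash
python3 - <<'E'
from h import *
s,Rm=tool();d=get_image("wrist");print(s["position"],s["contact_force"]);fit(d,s,Rm)
u=wproj(d,s,Rm,[.555,-.055,.035]).astype(int);print(u)
x0,y0=max(0,min(440,u[0]-100)),max(0,min(330,u[1]-75));print(x0,y0,wproj(d,s,Rm,[.5617,-.0354,.04]))
cv2.imwrite("pics/w9.png",cv2.resize(d["frame"][y0:y0+150,x0:x0+200],None,fx=4,fy=4,interpolation=3))
E
```

```text
[ 0.61515612 -0.04922018  0.18035266] [-0.69190713  0.29115856 -1.41929137]
rows 240 366 lean -10.1 offset mm -2.0
[247 252]
147 177 [245.70213488 228.82576743]
```

View pics/w9.png

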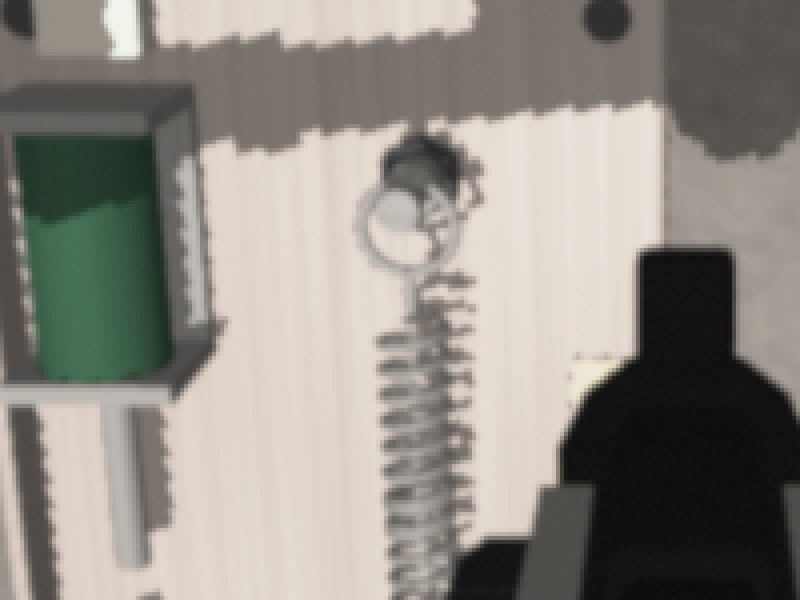

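The crop shows the ring at (408,225) encircling the post, with the head (395,212) inside and above it and the coil drawn out below. The loop is seated in the groove. Next I return the puller.

```bash
python3 - <<'E'
from h import *
plan([.4835,.2390,.185],-38)
E
```

```text
move [ 0.464  -0.4314 -0.008 ] twist 0.1093 deg 19.7 pos [ 0.6153 -0.0491  0.1806] F [ 0.56  0.12 -1.69] w 0.0146 t 20.45
```

>>> step_arm(
  moves=[0.06, -0.056, -0.008, 0.03, 1, 0.12, -0.112, -0.008, 0.06, 1, 0.18, -0.168, -0.008, 0.109, 1, 0.25, -0.233, -0.008, 0.109, 1, 0.32, -0.298, -0.008, 0.109, 1],
  force=60,
)

```text
clock: 20.95
position: [0.5235, 0.1508, 0.1851]
ee_rot: [-0.0, 0.899, 0.439, 0.0]
contact_force: [0.8, 1.1, -0.6]
width: 0.0143
```

>>> step_arm(
  moves=[0, 0, 0, 0, 1, 0, 0, 0, 0, 1],
)

```text
clock: 21.15
position: [0.5241, 0.1504, 0.1853]
ee_rot: [0.0, 0.898, 0.44, 0.0]
contact_force: [0.6, -0.1, -1.3]
width: 0.0146
```

```bash
python3 - <<'E'
from h import *
plan([.4835,.2390,.185],-38)
E
```

```text
move [ 0.0904 -0.1728  0.0004] twist 0.0013 deg 0.2 pos [0.5241 0.1504 0.1853] F [ 0.58 -0.1  -1.35] w 0.0146 t 21.15
```

>>> step_arm(
  moves=[0.045, -0.086, 0, 0.001, 1, 0.09, -0.173, 0, 0.001, 1, 0.09, -0.173, 0, 0.001, 1, 0.09, -0.173, 0.04, 0.001, 1, 0.09, -0.173, 0.05, 0.001, 1],
)

```text
clock: 21.65
position: [0.4841, 0.2364, 0.1585]
ee_rot: [0.0, 0.899, 0.437, -0.001]
contact_force: [-0.1, -0.5, -1.8]
width: 0.0142
```

>>> step_arm(
  moves=[0, 0, 0, 0, 1, 0, 0, 0, 0, 1],
)

```text
clock: 21.85
position: [0.4855, 0.2369, 0.1602]
ee_rot: [0.0, 0.9, 0.437, 0.0]
contact_force: [0.4, 0.0, -0.6]
width: 0.0147
```

```bash
python3 - <<'E'
from h import *
plan([.4835,.2390,.115],-38)
s,Rm=tool();fit(get_image("wrist"),s,Rm)
E
```

```text
move [ 0.0009 -0.0058  0.0905] twist -0.0013 deg -0.2 pos [0.4855 0.2369 0.1602] F [ 0.44  0.03 -0.64] w 0.0147 t 21.85
rows 240 366 lean -10.1 offset mm -2.0
```

Centred to within a few mm; I lower it into the hole, watching the force.

>>> step_arm(
  moves=[0, -0.006, 0, 0, 1, 0, -0.006, 0.02, 0, 1, 0, -0.006, 0.04, 0, 1, 0, -0.006, 0.05, 0, 1, 0, -0.006, 0.05, 0, 1],
  force=30,
)

```text
clock: 22.4
position: [0.4814, 0.2393, 0.1335]
ee_rot: [-0.0, 0.899, 0.437, -0.001]
contact_force: [-0.1, -0.1, -1.9]
width: 0.0145
```

>>> step_arm(
  moves=[0, 0, 0.014, 0, 1, 0, 0, 0.028, 0, 1, 0, 0, 0.042, 0, 1, 0, 0, 0.042, 0, 1],
)

```text
clock: 22.8
position: [0.4814, 0.2393, 0.1127]
ee_rot: [-0.0, 0.899, 0.437, -0.001]
contact_force: [-0.0, -0.1, -1.5]
width: 0.0143
```

```bash
python3 - <<'E'
from h import *
plan([.4835,.2390,.115],-38)
s,Rm=tool();fit(get_image("wrist"),s,Rm)
E
```

```text
move [ 0.0021  0.0036 -0.0047] twist -0.0008 deg -0.1 pos [0.4814 0.2393 0.1127] F [-0.02 -0.1  -1.49] w 0.0143 t 22.8
rows 240 366 lean -10.1 offset mm -2.0
```

>>> step_arm(
  moves=[-0.008, 0, 0, 0, 0.66, -0.016, 0, 0, 0, 0.65, -0.024, 0, 0, 0, 0.65, -0.032, 0, 0, 0, 0.65, -0.04, 0, 0, 0, 0.65],
  force=20,
)

```text
clock: 23.35
position: [0.4719, 0.2259, 0.1151]
ee_rot: [-0.001, 0.9, 0.437, 0.003]
contact_force: [2.5, 5.6, -1.0]
width: 0.015
```

```bash
python3 - <<'E'
from h import *
plan([.4766,.2302,.1017],-38)
s,Rm=tool();print(Rm.T@s["contact_force"]);fit(get_image("wrist"),s,Rm)
E
```

```text
move [0.0124 0.002  0.0268] twist -0.0012 deg -0.2 pos [0.4719 0.2259 0.1151] F [ 2.55  5.56 -0.95] w 0.015 t 23.35
[ 5.93803669 -1.44154675  0.99253148]
rows 232 366 lean -5.5 offset mm -0.3
```

>>> step_arm(
  moves=[-0.006, 0, 0, 0, 0.65, -0.012, 0, 0, 0, 0.65, -0.016, 0, 0, 0, 0.65],
)

```text
clock: 23.7
position: [0.4671, 0.2197, 0.1154]
ee_rot: [-0.001, 0.9, 0.437, 0.004]
contact_force: [2.0, 5.8, 1.0]
width: 0.0151
```

```bash
python3 - <<'E'
from h import *
plan([.4766,.2302,.1017],-38)
s,Rm=tool();print(Rm.T@s["contact_force"]);fit(get_image("wrist"),s,Rm)
E
```

```text
move [0.028  0.0019 0.0275] twist -0.0012 deg -0.2 pos [0.4671 0.2197 0.1154] F [1.96 5.8  0.95] w 0.0151 t 23.7
[ 5.77235791 -2.04927637 -0.91143569]
rows 221 364 lean 0.3 offset mm 2.4
```

>>> step_arm(
  moves=[0, 0, 0, 0, 1, 0.01, 0.001, 0, 0, 1, 0.023, 0.002, 0, 0, 1, 0.023, 0.002, 0.012, 0, 1, 0.023, 0.002, 0.018, 0, 1],
  force=20,
)

```text
clock: 24.25
position: [0.4722, 0.2255, 0.1039]
ee_rot: [0.0, 0.899, 0.437, -0.001]
contact_force: [-1.0, -0.1, -2.0]
width: 0.0151
```

>>> step_arm(
  moves=[0, 0, 0.002, 0, 1, 0, 0, 0.004, 0, 1],
)

```text
clock: 24.45
position: [0.4724, 0.2257, 0.1025]
ee_rot: [-0.0, 0.899, 0.437, -0.001]
contact_force: [-2.7, 0.4, 3.4]
width: 0.0154
```

>>> step_arm(
  moves=[0, 0, 0.002, 0, 1, 0, 0, 0.003, 0, 1],
)

```text
clock: 24.65
position: [0.4725, 0.2259, 0.1025]
ee_rot: [-0.0, 0.899, 0.437, -0.0]
contact_force: [-3.1, -0.8, 9.7]
width: 0.0153
```

```bash
python3 - <<'E'
from h import *
plan([.4766,.2302,.1017],-38)
s,Rm=tool();print(Rm.T@s["contact_force"]);fit(get_image("wrist"),s,Rm)
E
```

```text
move [0.0119 0.0012 0.0015] twist -0.0008 deg -0.1 pos [0.4725 0.2259 0.1025] F [-3.07 -0.85  9.66] w 0.0153 t 24.65
[-2.56759261 -1.89221139 -9.6576169 ]
rows 222 364 lean -0.4 offset mm 2.2
```

>>> step_arm(
  moves=[0, 0, -0.004, 0, 1, 0.008, 0.001, -0.004, 0, 1, 0.008, 0.001, -0.004, 0, 1, 0.008, 0.001, 0, 0, 1],
)

```text
clock: 25.1
position: [0.4766, 0.2294, 0.1024]
ee_rot: [-0.0, 0.899, 0.437, 0.001]
contact_force: [-4.3, 0.0, 18.4]
width: 0.0151
```

```bash
python3 - <<'E'
from h import *
plan([.4766,.2302,.1017],-38)
s,Rm=tool();print(Rm.T@s["contact_force"]);fit(get_image("wrist"),s,Rm)
E
```

```text
move [ 0.0012 -0.0011  0.0013] twist -0.0008 deg -0.1 pos [0.4766 0.2294 0.1024] F [-4.33  0.05 18.44] w 0.0151 t 25.1
[ -2.60068501  -3.42058143 -18.44561944]
rows 222 364 lean -0.4 offset mm 2.2
```

>>> step_arm(
  moves=[0, 0, -0.003, 0, 1, 0, 0, -0.003, 0, 0.5, 0, 0, -0.003, 0, 0, 0, 0, -0.003, 0, -0.4, 0, 0, -0.003, 0, -0.4],
)

```text
clock: 25.65
position: [0.4757, 0.2288, 0.1028]
ee_rot: [-0.0, 0.899, 0.437, -0.0]
contact_force: [-1.1, -0.6, 0.6]
width: 0.0597
```

>>> step_arm(
  moves=[0, 0, -0.05, 0, -0.4, 0, 0, -0.12, 0, -0.4, 0, 0, -0.2, 0, -0.4, 0, 0, -0.24, 0, -0.4, 0, 0, -0.24, 0, -0.4],
)

```text
clock: 26.15
position: [0.4779, 0.2295, 0.2264]
ee_rot: [0.0, 0.899, 0.437, 0.004]
contact_force: [0.1, 0.4, -0.5]
width: 0.0598
```

>>> step_arm(
  moves=[-0.03, 0, 0, 0, -0.4, -0.03, 0, 0, 0, -0.4, -0.03, 0, 0, 0, -0.4],
)

```text
clock: 26.45
position: [0.4652, 0.2163, 0.2215]
ee_rot: [-0.0, 0.899, 0.437, -0.001]
contact_force: [0.1, -0.1, 0.6]
width: 0.0595
```

```bash
python3 - <<'E'
from h import *
s,Rm=tool();d=get_image("wrist");print(s["position"],s["contact_force"],s["clock"])
T=get_image("top")
K=cv2.imread("pics/top0.png")
f=d["frame"];u=wproj(d,s,Rm,[.49,.235,.09]).astype(int);print(u)
a=cv2.resize(f[max(0,u[1]-90):max(0,u[1]-90)+180,u[0]-100:u[0]+100],(440,400),interpolation=3)
b=cv2.resize(T["frame"][232:302,325:385],(360,400),interpolation=3)
cv2.imwrite("pics/end.png",np.hstack([a,b]))
for p in((.4766,.2302,.076),(.4766,.2302,.135),(.494,.252,.076)):print(p,wproj(d,s,Rm,p))
E
```

```text
[0.46523671 0.21629458 0.22151371] [ 0.08711447 -0.08903572  0.60102063] 26.45
[330 185]
(0.4766, 0.2302, 0.076) [319.33080522 198.52796371]
(0.4766, 0.2302, 0.135) [319.31538342 216.83639142]
(0.494, 0.252, 0.076) [319.6229071  160.54751076]
```

The viewer's limit is reached, so I check numerically: the puller's outline against an upright model in the hole, and other things unmoved.

```bash
python3 - <<'E'
from h import *
s,Rm=tool();d=get_image("wrist");g=cv2.cvtColor(d["frame"],6)
m=(g[140:260,270:370]<28).astype(np.uint8);n,l,st,c=cv2.connectedComponentsWithStats(m);i=1+st[1:,4].argmax();print("blob",st[i],)
for y in range(0,120,6):
    x=np.where(l[y]==i)[0]
    if len(x):print(y+140,x.min()+270,x.max()+270)
ax=np.array([.4766,.2302]);vx=np.array([.6157,.788])
for n,o,z in(("tab end",.028,.076),("flange back",-.016,.076),("handle top back",-.01,.131),("top",0,.135)):
    print(n,wproj(d,s,Rm,[*(ax+vx*o),z]).round(1))
T=get_image("top")["frame"];K=cv2.imread("pics/top0.png")
df=(cv2.absdiff(T,K).max(2)>45).astype(np.uint8)
for nm,(x,y,r) in dict(dish=(288,186,17),rotor=(187,194,17),bottle=(473,320,13),driver=(235,257,11),stand2=(375,160,25)).items():
    print(nm,int(df[y-r:y+r,x-r:x+r].sum()))
E
```

```text
blob [  30   22   39   68 1730]
164 312 325
170 312 326
176 312 326
182 308 330
188 302 335
194 300 338
200 300 338
206 302 337
212 307 333
218 309 330
224 308 330
tab end [318.6 161.8]
flange back [318.8 220.6]
handle top back [318.7 232.4]
top [318.6 218.3]
dish 0
rotor 0
bottle 0
driver 182
stand2 0
```

```bash
python3 -c "
from rig import job
print(job.sign_off())"
```

```text
the job is handed in; nothing more can be done
None
```

The spring is back on its anchor post, the puller hangs upright in its own hole in the stand, and I have handed the job in. The arm was clear of everything by about 26 s on the clock.

- **Fitting the loop:** I pre-leaned the puller against its hole edge so the loop would not slip off early. I then put the tip through the loop, drew the spring out, felt for the post head (top about 41 mm up), and levered the handle from about +13° to -10°. The loop then slid off.
- **Levering slip:** my first attempt did not pivot. The tip travelled about 6 mm past the post, so I went back, planted again and used a lighter grip.
- **Forces and stretch:** I bore on the post with about 6 N at most. The spring pull read at most about 8.4 N on the sensor, and I estimate at most 45 mm of stretch against the 50 mm limit.
- **Loop check:** the wrist picture after lifting off showed the ring around the post below its head, with the spring drawn out.
- **Puller check:** after release its outline matched an upright puller in the hole to within about 2 pixels. I made this check by numbers only, because the picture limit was reached. I pressed the flange into the stand with about 18–20 N, more than needed.
- **Other objects:** the top camera showed no change at the dish, rotor, bottle or second stand. It did show changed pixels at the nut driver. I put that down to the arm or its shadow above it, but did not confirm it.

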